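# Level the bakery bench scale and keep the spirit level pressed down

### The arm

A 6-joint arm with a two-finger parallel gripper is mounted at the origin on the work surface. World frame = base frame: x ahead of the robot, y to its left, z up, the work surface at z = 0. Lengths are in mm, angles in rad, forces in N, time in s.
With the tool pointing down it reaches from about 250 to 800 mm from the base axis. Payload 8.5 kg.
Tool frame: the origin (TCP) lies at the centre of the arm's flange, where the gripper is bolted on; the fingertips stand 173 mm ahead of it and the grasp point (between the pads) lies 155 mm ahead of it (hold_point_z is the z of the grasp point in the tool frame, in mm); z points along the fingers, y is the direction in which the jaws open and shut (so a half turn about z gives the same grasp; the last joint's range is limited). The gripper opens to 85 mm and grips with 20 to 120 N. Pads are 22 mm wide; open, the fingers measure 114 mm over their backs; the gripper's body (76 mm by 85 mm) begins 54 mm behind the grasp point. The pads swing forward as they close: fully open they stand 13 mm farther back than shut.
Start: joints at [-1.258, 0.238, -0.013, 1.319, 0, 1.571], TCP at [161.545, -499.501, 404.676] pointing down, gripper open.
Joint ranges: [-2.66, 2.66], [-1.03, 1.9], [-1.14, 1.46], [-1.82, 2.27], [-1.45, 1.34], [-3.14, 3.14]. Speed limits (rad/s): [2.22, 2.22, 2.79, 3.14, 3.14, 3.14].

### API

Orientations are given as a unit quaternion [x, y, z, w].
In Python, from rig import get_state, snapshot, finish_job, find_in, hold_point_z gives the robot as it stands.
- The arm moves only by the tool carry_out, never from a script. Its argument "rows" is text: rows parted by semicolons, each of 6 numbers parted by spaces: the shift along the tool's x, y, z in m, then the turn, a rotation vector about the tool's x, y, z in degrees. In form: dx dy dz wx wy wz; .... A call has exactly 10 rows; each row is the pose to reach, as a shift and turn from the pose commanded when the call began, along the tool's axes at that moment; what a row does not reach only later rows make up. A row lasts 1/10 s, in which the tool goes at most 50 mm and 8.59 degrees, less where a joint would pass 70% of its speed; a pose out of reach is approached as far as the arm can. A call with a gripper value outside its range is refused whole. "jaw" is the closure, from 0 (fully open) to 1 (shut), set as the call begins (left out, the last holds). The fingers move at their own pace and stop on an object; the grip force is fixed at half the most. Time passes only in rows, so rows that repeat a pose let the fingers close, or fill a call up. It gives the time, the measured TCP pose, the force and the opening at its end, in the units of the state.
- get_state(): the state, without advancing time (a new reading comes with each control period).
- snapshot(name): name is "scene" or "top" or "wrist"; returns a dict with "frame" (480x640x3 uint8, red, green, blue), "camera_matrix" (3x3 intrinsics, pixels), "origin" and "attitude" of the camera in the world. Camera axes: x right, y down, z forward; pixel columns grow to the right and rows downward; lengths in mm; the calibration is good to about 2 mm. A picture is of the moment at which its call begins. There is no depth.
- finish_job(): hands the job in, once; it reports no verdict.
Trained networks look in the newest picture that a camera, given by its name, has taken for a name from the list of things; names that differ only in an ending like _2 or _b are one class to them, and where a whole thing is asked for, a point or a joint stands for the part that bears it (a point fixed in the world has none). Each returns a list of dicts, best first, with "p" (0 to 1); they miss things now and then, are a little off and sometimes report something else, mostly with a low value. They report only what shows in the picture. A call takes as long as a camera call. They do not tell look-alikes from the thing itself.
- find_in(camera, name): "box" ([left, top, right, bottom] in pixels, round what is visible of it).
The state is a dict: "t": time; "joints": joint angles; "qd": joint speeds; "joint_torque": joint torques, N m; "ee_pos": TCP position; "tcp_rot": TCP orientation; "wrist_force": force on the tool from outside, world axes, zero at the start; "moment": the same for the moment, N m; "grip_width": opening from 0.0 (shut) to 1.0 (fully open).
Only numpy, scipy, OpenCV 4.12 (cv2) and the standard library are available. Lean on these libraries where they do the work, as an engineer would, in place of code of your own. Each camera call takes 0.05 s, during which the arm holds its last target. There are 200 camera calls.

### The job

Level the bench scale: stand the red spirit level upright on its steel pan, lengthwise in line with the levelling foot on the outrigger, and let go of it; then turn the foot's black knob until the bubble rests centred between the two black lines. Last, press the level down on the pan from above with the fingertips, firmly but not hard (about 10 N), and finish while still pressing, with the bubble still centred, so that the locknut can be tightened. Leave all the other things where they are.

Things in the scene. Friction and masses are not known exactly. Their poses are not given: they have to be found in the camera images.
- level: red spirit level, 200 mm long (its x), 26 wide (y), 42 tall (z), 0.5 kg, black end caps, standing upright on the table. Origin: centre of its underside. The green vial (70 mm long) lies along x in the middle of its top, just below the frame's top; beside it, 35 to 100 mm either way from the middle, the top is solid and flat. Grip it across its width. Either end may point to the foot
- bubble (a joint): where the white bubble (14 mm long) stands in the green vial: m from the middle, positive towards the level's +x end, 0 when centred between the two black lines (20 mm apart), stops at +-0.022. It drifts to the higher end, 2.9 mm per mrad of slope along the level, and needs about 1.5 s to come to rest
- pan_centre (a point): centre of the top of the scale's flat stainless weighing pan (230 mm along its x, 240 mm along its y, no rim, top 85 mm above the table). x and y lie in the pan, z points up; y points away from the levelling foot, which stands 210 mm from here along -y
- scale: the dark grey bench scale with a bright steel pan, fixed in place; origin on the table under the middle of its pan, x and y as the pan's. Console with display and keys on its -x side (to 175 mm from the middle, 60 mm high). The +y end stands on two fixed feet, the -y end on the levelling foot, and at the start the foot end is always too low
- foot_knob (a point): middle of the levelling foot's round black knob (40 mm across, 61 to 88 mm above the table; this point on its upright axis at 76 mm). It turns in place (0.1 N m) and stays put. Clockwise from above raises the foot end: the bubble goes 6 mm per rad towards the foot; at the start it is 1.3 to 3 rad short. Below it a locknut, top at 56 mm, on an outrigger; its axis is 82 mm from the housing
- scraper: dough scraper lying flat: steel blade 85 x 120 mm with a round wooden handle 24 mm thick along one edge; origin at the centre of its underside; to be left alone
- spanner: dark steel double open-ended spanner lying flat, 182 x 32 x 8 mm; origin at the centre of its underside; to be left alone
- weight: 1 kg brass calibration weight, 50 mm across, 79 mm tall, with a knob on top; origin at the centre of its underside; to be left alone
- timer: flat white kitchen timer, 55 x 65 x 16 mm; origin at the centre of its underside; to be left alone
- sugar: white sugar jar with a steel cap, 66 mm across, 120 mm tall; origin at the centre of its underside; to be left alone
- roll_a: finger roll of bread on the black tray at the left, 160 x 52 x 52 mm; origin at the centre of its underside; to be left alone
- roll_b: second finger roll of bread on that tray, 160 x 52 x 52 mm; origin at the centre of its underside; to be left alone
Things that resemble listed ones, but are neither listed nor needed, are in the scene too. Several things have the shape of the level; the one meant has the colours described above.

How it is judged (in metres and radians):
On the way, in this order (a step that is already met when the one before it is completed fails the run):
1. the level stands on the pan in line with the foot, let go, and its bubble has run off centre (z of level in the frame of pan_centre between -0.004 and 0.004 m and x of level in the frame of pan_centre between -0.09 and 0.09 m and y of level in the frame of pan_centre between -0.06 and 0.06 m and angle between the x axis of level and the y axis of pan_centre, either way round below 0.26 rad and angle between level's own z axis and vertical below 0.03 rad and contact force between the fingers and level below 0.3 N and contact force between level and scale above 1 N and (value of joint bubble above 0.004 m or value of joint bubble below -0.004 m)), for 0.3 s.
2. the foot has been turned until the bubble rests centred, with the level standing free on the pan (z of level in the frame of pan_centre between -0.004 and 0.004 m and x of level in the frame of pan_centre between -0.09 and 0.09 m and y of level in the frame of pan_centre between -0.06 and 0.06 m and angle between the x axis of level and the y axis of pan_centre, either way round below 0.26 rad and angle between level's own z axis and vertical below 0.03 rad and contact force between the fingers and level below 0.3 N and value of joint bubble between -0.003 and 0.003 m), for 0.5 s.
At the end, for the whole second after the job is handed in: The level stands upright on the pan, its middle within 60 mm of the pan's along the line to the foot and 90 mm across, in line within 15 degrees; bubble within 3 mm of centre, pan level within 0.1 degrees; the fingers press the level with 3 to 35 N (z of level in the frame of pan_centre between -0.004 and 0.004 m and x of level in the frame of pan_centre between -0.09 and 0.09 m and y of level in the frame of pan_centre between -0.06 and 0.06 m and angle between the x axis of level and the y axis of pan_centre, either way round below 0.26 rad and angle between level's own z axis and vertical below 0.03 rad and value of joint bubble between -0.003 and 0.003 m and angle between pan_centre's own z axis and vertical below 0.0018 rad and contact force between the fingers and level between 3 and 35 N); the arm keeps its last pose, push and grip.
It fails at once if another thing on the bench is moved more than 20 mm (distance of any of scraper, spanner, weight, timer, sugar, roll_a, roll_b from where it was at the start of the episode above 0.02 m).
It also fails if it takes over 72 s, if anything falls off the work surface, if the arm or the gripper's body presses on something with over 40 N, if the wrist force passes 120 N, or if a joint passes its speed limit or range.

## Working session

There is one attempt and no reset: what is moved stays moved. The work goes in short steps, Python scripts to look and compute and a tool call to move; the robot and the scene stay as the last step left them, time stands still between calls to the robot, and variables do not carry over. Pictures are saved under pics/ and viewed, about 8 in all and at most 12, crops included, and the job is handed in when it is done.

Besides the shell and the picture viewer there is one more tool, called after "Request:" by a JSON object that holds its "fn" and its "kwargs". carry_out: Moves the arm, as the interface text tells. Its arguments: {"type":"object","properties":{"rows":{"type":"string"},"jaw":{"type":"number"}},"required":["rows"]}

```bash
mkdir -p pics; cat > h.py <<'E'
import numpy as np, cv2
from rig import *
from scipy.spatial.transform import Rotation as R
def cam(name,f=None):
    s=snapshot(name)
    if f: cv2.imwrite('pics/'+f,cv2.cvtColor(s['frame'],cv2.COLOR_RGB2BGR))
    return s
def rot(s):
    a=np.array(s['attitude'],float)
    return a if a.shape==(3,3) else R.from_quat(a).as_matrix()
def ray(s,u,v,z):
    K=np.array(s['camera_matrix']);d=rot(s)@np.linalg.inv(K)@[u,v,1];o=np.array(s['origin'])
    return o+d*(z-o[2])/d[2]
def pix(s,p):
    K=np.array(s['camera_matrix']);c=rot(s).T@(np.array(p,float)-np.array(s['origin']));c=K@c
    return c[:2]/c[2]
E
python3 - <<'E'
from h import *
print(get_state())
s=cam('top','top1.png');print(s['origin'],s['attitude'],s['camera_matrix'])
for n in ['level','scale','foot_knob','pan_centre']:print(n,find_in('top',n))
s=cam('scene','scene1.png');print(s['origin'],s['attitude'])
for n in ['level','scale','foot_knob']:print(n,find_in('scene',n))
a=cv2.imread('pics/top1.png');b=cv2.imread('pics/scene1.png')
E
```

```text
{'t': 0.0, 'joints': array([-1.25798911e+00,  2.38775897e-01, -1.42286273e-02,  1.31916812e+00,
        7.00531481e-07,  1.57078591e+00]), 'qd': array([-0.00175426,  0.00089223, -0.00274167, -0.00089554, -0.00160241,
       -0.00107692]), 'joint_torque': array([ 1.14168452e-03, -5.38780403e+01,  3.46438265e+01,  1.83307403e-02,
        1.85141575e-04, -8.77216678e-06]), 'ee_pos': array([ 161.51264734, -499.38089708,  404.08997839]), 'tcp_rot': array([ 9.87792823e-01,  1.55771838e-01, -1.06842875e-04, -6.79815186e-04]), 'wrist_force': array([ 0.33872567, -0.00572215,  0.06352906]), 'moment': array([ 0.03544042,  0.05153295, -0.02841073]), 'grip_width': 1.0020457628783903}
[ 377.715779     49.30164273 1811.48784112] [-0.7060395   0.70709513 -0.02619384  0.02895841] [[590.00069083   0.         313.53094711]
 [  0.         590.00069083 235.31605265]
 [  0.           0.           1.        ]]
level [{'box': [381.7, 266.3, 427.1, 326.9], 'p': 0.71}, {'box': [445.1, 211.6, 461.8, 283.5], 'p': 0.68}]
scale [{'box': [266.9, 194.1, 393.8, 294.6], 'p': 0.56}]
foot_knob [{'box': [273.4, 189.6, 392.9, 294.9], 'p': 0.85}, {'box': [217.8, 307.7, 243.6, 333.7], 'p': 0.19}]
pan_centre [{'box': [271.0, 189.9, 381.3, 295.0], 'p': 0.66}]
[ 969.89966428  669.81146359 1165.41598791] [ 0.27264459  0.91350496 -0.28731797 -0.09285473]
level [{'box': [247.9, 150.4, 297.9, 178.7], 'p': 0.58}, {'box': [312.7, 151.1, 342.4, 194.7], 'p': 0.58}]
scale [{'box': [274.6, 188.1, 397.8, 294.6], 'p': 0.94}]
foot_knob [{'box': [272.3, 188.7, 391.8, 297.6], 'p': 0.62}]
```

View pics/top1.png

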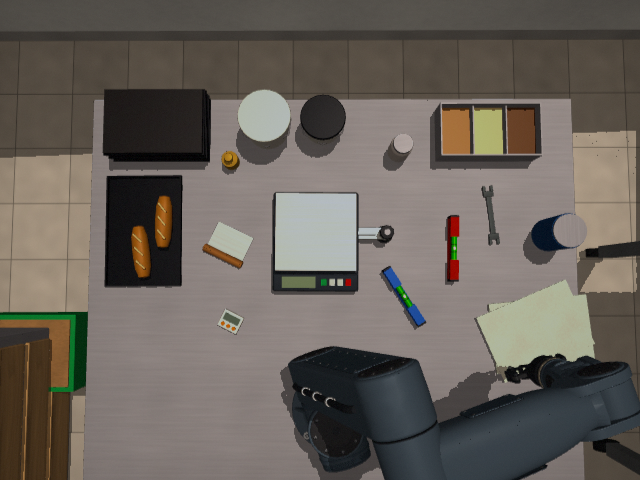

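View pics/scene1.png

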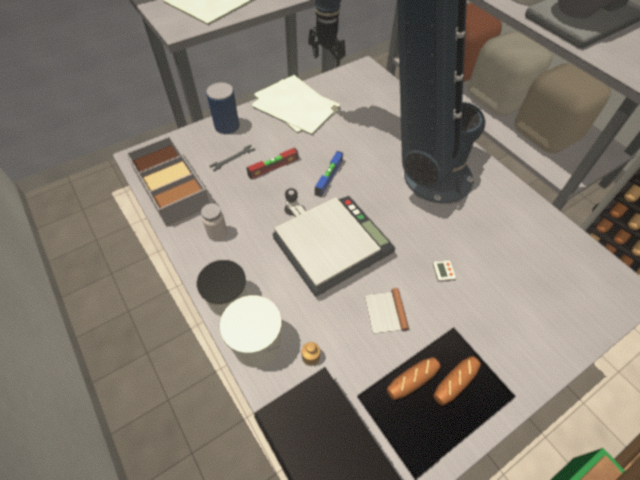

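The scene shows two level-shaped things: red at top px (453,248) and blue at (404,296). The description picks the red one. The knob is at (386,234) and the pan at (316,232). Next I'll check the red one in a close crop and measure.

```bash
python3 - <<'E'
from h import *
s=cam('top')
im=cv2.cvtColor(s['frame'],cv2.COLOR_RGB2BGR)
c=im[180:340,260:500]
cv2.imwrite('pics/crop1.png',cv2.resize(c,None,fx=3.3,fy=3.3,interpolation=cv2.INTER_CUBIC))
h=cv2.cvtColor(im,cv2.COLOR_BGR2HSV)
m=((h[...,0]<8)|(h[...,0]>172))&(h[...,1]>150)&(h[...,2]>80)
m[:, :430]=0;m[:,480:]=0;m[:200]=0;m[300:]=0
v,u=np.nonzero(m);r=cv2.minAreaRect(np.c_[u,v].astype(np.float32));print('red',r,u.min(),u.max(),v.min(),v.max())
box=cv2.boxPoints(r)
P=np.array([ray(s,*p,42)[:2] for p in box]);print(P,P.mean(0))
# pan
g=im[185:300,265:400].min(2);m=((im.min(2)>150)&(h[...,1]<40)).astype(np.uint8);n,l,st,ce=cv2.connectedComponentsWithStats(m)
k=l[232,316];
v,u=np.nonzero(l==k);r=cv2.minAreaRect(np.c_[u,v].astype(np.float32));print('pan',r,st[k])
P=np.array([ray(s,*p,85)[:2] for p in cv2.boxPoints(r)]);print(P,P.mean(0))
# knob
m=(im.max(2)<60)
v,u=np.nonzero(m[222:246,370:400]);print('knob',u.min()+370,u.max()+370,v.min()+222,v.max()+222, ray(s,386.5,233.5,88))
E
```

```text
red ((452.5, 248.0), (62.0, 11.0), 90.0) 447 458 217 279
[[ 570.74192742 -346.0737411 ]
 [ 570.68321107 -379.18356438]
 [ 384.41038618 -375.38268126]
 [ 384.45490328 -342.5427611 ]] [ 477.57260699 -360.79568696]
pan ((315.0, 231.5), (77.0, 80.0), 90.0) [ 275  193   81   78 6173]
[[638.19826195 169.56259588]
 [637.74087366 -66.573968  ]
 [410.87152787 -65.02770574]
 [411.2024559  168.71096938]] [524.50327984  51.66797288]
knob 377 393 225 242 [ 517.43967826 -157.80650876   88.        ]
```

View pics/crop1.png

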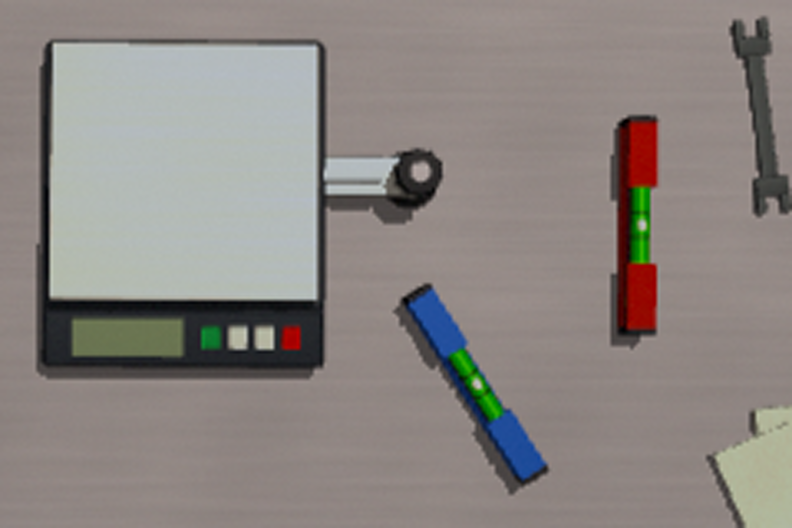

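The crop shows the red level with black end caps and a green vial, lying along world x. Its top face is centred at crop (642,225). The blue one is a decoy.

```bash
cat >> h.py <<'E'
def goto(x,y,z,yaw):
    "rows entry from the present pose to TCP xyz (mm), pointing down, tool x at yaw deg in world"
    st=get_state();R0=R.from_quat(st['tcp_rot']);c=np.radians(yaw)
    Rt=R.from_matrix(np.array([[np.cos(c),np.sin(c),0],[np.sin(c),-np.cos(c),0],[0,0,-1]]).T.reshape(3,3)) if False else R.from_matrix(np.column_stack([[np.cos(c),np.sin(c),0],[np.sin(c),-np.cos(c),0],[0,0,-1]]))
    d=R0.inv().apply(np.array([x,y,z])-st['ee_pos'])/1000
    w=np.degrees((R0.inv()*Rt).as_rotvec())
    M=R0.as_matrix();print('t',round(st['t'],2),'pos',st['ee_pos'].round(1),'yaw',np.degrees(np.arctan2(M[1,0],M[0,0])).round(2),'q',st['joints'].round(2),'F',st['wrist_force'].round(2),'g',round(st['grip_width'],3))
    print('row:',d.round(4),w.round(2))
E
python3 -c "
from h import *
goto(478,-366,350,0)"
```

```text
t 0.5 pos [ 161.5 -499.5  404.6] yaw 17.92 q [-1.26  0.24 -0.01  1.32  0.    1.57] F [ 0.21 -0.67  0.01] g 1.002
row: [ 0.3422 -0.0297  0.0547] [-1.000e-02 -0.000e+00  1.792e+01]
```

Request:
{"fn": "carry_out", "kwargs": {"rows": "0.342 -0.03 0.055 0 0 17.9;0.342 -0.03 0.055 0 0 17.9;0.342 -0.03 0.055 0 0 17.9;0.342 -0.03 0.055 0 0 17.9;0.342 -0.03 0.055 0 0 17.9;0.342 -0.03 0.055 0 0 17.9;0.342 -0.03 0.055 0 0 17.9;0.342 -0.03 0.055 0 0 17.9;0.342 -0.03 0.055 0 0 17.9;0.342 -0.03 0.055 0 0 17.9", "jaw": 0}}

```text
t: 1.5
ee_pos: [477.1, -365.9, 349.7]
tcp_rot: [1.0, 0.0, -0.0, -0.0]
wrist_force: [0.2, -0.1, 1.0]
grip_width: 0.998
```

```bash
cat >> h.py <<'E'
def red(s):
    h=cv2.cvtColor(s['frame'],cv2.COLOR_RGB2HSV)
    return (((h[...,0]<8)|(h[...,0]>172))&(h[...,1]>150)&(h[...,2]>60)).astype(np.uint8)
E
python3 - <<'E'
from h import *
s=cam('wrist','w1.png');print(s['origin'],s['attitude'],s['camera_matrix'][0])
goto(478,-366,250,0)
m=red(s);n,l,st,ce=cv2.connectedComponentsWithStats(m)
print([ (st[i],ce[i]) for i in range(1,n) if st[i][4]>200])
E
```

```text
[ 561.58032193 -366.11838938  319.02395331] [-0.69731473  0.69738285  0.11697708 -0.11715667] [338.80938888   0.         318.39039515]
t 1.55 pos [ 476.7 -366.3  350. ] yaw -0.03 q [-0.66  0.39  0.07  1.25 -0.    2.49] F [ 0.3   0.42 -0.72] g 0.996
row: [ 0.0013 -0.0003  0.1   ] [ 0.01  0.02 -0.03]
[(array([ 302,  112,   36,  216, 4577], dtype=int32), array([318.12977933, 210.53921783]))]
```

View pics/w1.png

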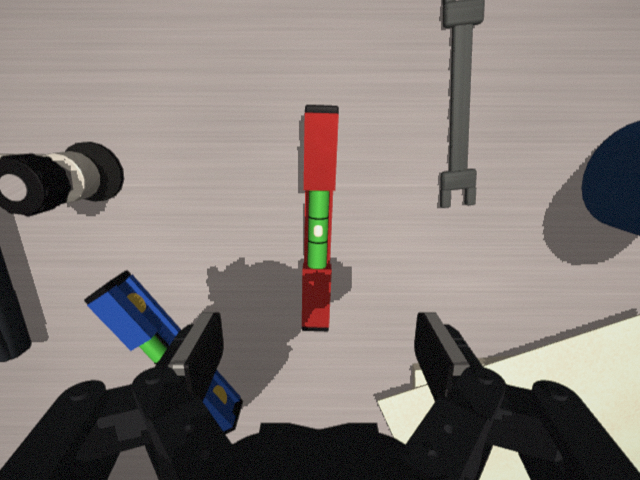

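Wrist view: the level's top runs from (321,106) to (316,330), with the vial at (318,230). The fingers straddle it well and the blue decoy is clear.

```bash
python3 - <<'E'
from h import *
s=cam('wrist')
a=ray(s,321,107,42);b=ray(s,316,329,42);print(a,b,(a+b)/2,np.linalg.norm(a-b)); d=a-b;yaw=np.degrees(np.arctan2(d[1],d[0]));print(yaw)
for v in (130,160,185,215,225,230,235,250):
    row=s['frame'][v].astype(int);u=np.nonzero((np.abs(row[:,0]-row[:,1])>60)|(np.abs(row[:,1]-row[:,2])>80))[0];u=u[(u>280)&(u<360)];print(v,u.min(),u.max(),ray(s,u.min(),v,42)[:2],ray(s,u.max(),v,42)[:2])
goto(*((a+b)/2)[:2],180,yaw)
E
```

```text
[ 576.26280706 -368.67335408   42.        ] [ 381.26635574 -364.2290757    42.        ] [ 478.7645814  -366.45121489   42.        ] 195.0470908250823
-1.3056356410335417
130 304 337 [ 559.73882933 -355.5205121 ] [ 559.71261424 -381.10089633]
160 303 335 [ 537.09833204 -354.38677189] [ 537.07117544 -379.88943396]
185 303 334 [ 517.23454216 -354.07215129] [ 517.20671421 -379.37066767]
215 304 331 [ 492.10136899 -354.51432476] [ 492.07540481 -377.20175106]
225 305 330 [ 483.38847896 -355.23335422] [ 483.36387119 -376.44991638]
230 304 330 [ 478.96796412 -354.31894981] [ 478.94207031 -376.49481847]
235 305 330 [ 474.50087873 -355.10969688] [ 474.47568601 -376.54017329]
250 304 329 [ 460.82933618 -354.04911623] [ 460.80323054 -375.80860912]
t 1.6 pos [ 476.5 -366.4  350.2] yaw -0.07 q [-0.66  0.39  0.07  1.25 -0.    2.49] F [-0.81  0.13  0.5 ] g 0.997
row: [ 0.0023 -0.      0.1702] [ 0.02 -0.    1.24]
```

Request:
{"fn": "carry_out", "kwargs": {"rows": "0.002 0 0.04 0 0 1.2;0.002 0 0.08 0 0 1.2;0.002 0 0.12 0 0 1.2;0.002 0 0.15 0 0 1.2;0.002 0 0.168 0 0 1.2;0.002 0 0.168 0 0 1.2;0.002 0 0.168 0 0 1.2;0.002 0 0.168 0 0 1.2;0.002 0 0.168 0 0 1.2;0.002 0 0.168 0 0 1.2"}}

```text
t: 2.6
ee_pos: [479.9, -366.0, 182.8]
tcp_rot: [1.0, -0.01, 0.001, 0.0]
wrist_force: [-0.1, -0.3, -0.7]
grip_width: 1.003
```

Request:
{"fn": "carry_out", "kwargs": {"rows": "0 0 0 0 0 0;0 0 0 0 0 0;0 0 0 0 0 0;0 0 0 0 0 0;0 0 0 0 0 0;0 0 0 0 0 0;0 0 0 0 0 0;0 0 0 0 0 0;0 0 0 0 0 0;0 0 0 0 0 0", "jaw": 1}}

```text
t: 3.6
ee_pos: [479.8, -365.6, 181.8]
tcp_rot: [1.0, -0.01, 0.0, -0.0]
wrist_force: [0.3, 3.1, 5.8]
grip_width: 0.293
```

Request:
{"fn": "carry_out", "kwargs": {"rows": "0 0 -0.02 0 0 0;0 0 -0.05 0 0 0;0 0 -0.09 0 0 0;0 0 -0.13 0 0 0;0 0 -0.17 0 0 0;0 0 -0.2 0 0 0;0 0 -0.2 0 0 0;0 0 -0.2 0 0 0;0 0 -0.2 0 0 0;0 0 -0.2 0 0 0"}}

```text
t: 4.6
ee_pos: [479.4, -365.6, 379.4]
tcp_rot: [1.0, -0.01, -0.002, -0.001]
wrist_force: [0.0, -0.6, -3.9]
grip_width: 0.293
```

```bash
python3 - <<'E'
from h import *
s=cam('top')
im=cv2.cvtColor(s['frame'],cv2.COLOR_RGB2BGR)
h=cv2.cvtColor(im,cv2.COLOR_BGR2HSV)
m=((im.min(2)>150)&(h[...,1]<40)).astype(np.uint8);n,l,st,ce=cv2.connectedComponentsWithStats(m)
k=l[232,316];print(st[k])
cs=cv2.findContours((l==k).astype(np.uint8),0,2)[0];c=max(cs,key=cv2.contourArea);print(cv2.minAreaRect(c))
print('ctr',ray(s,st[k][0]+41-.5,st[k][1]+39,85))
s=cam('wrist','w2.png')
goto(522,52,380,90)
E
```

```text
[ 275  193   81   78 6208]
((315.0, 231.5), (77.0, 80.0), 90.0)
ctr [522.44822872  50.17120998  85.        ]
t 4.7 pos [ 479.6 -365.6  380.2] yaw -1.18 q [-0.65  0.38  0.13  1.32 -0.    2.51] F [-0.41 -0.34 -4.25] g 0.293
row: [ 0.0338 -0.4184  0.0007] [-1.600e-01  2.000e-02 -9.118e+01]
```

View pics/w2.png

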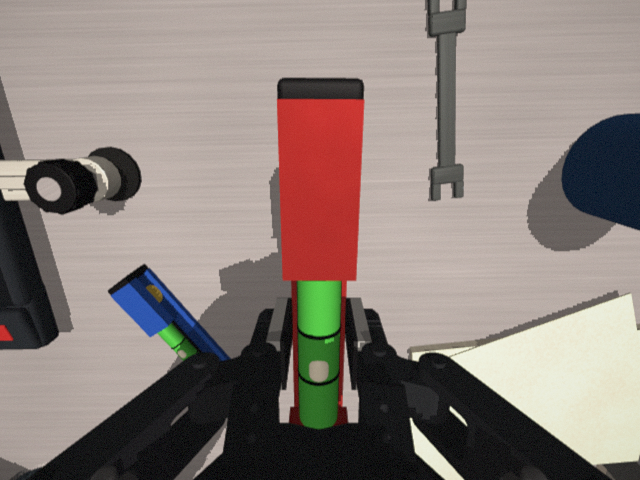

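The level is held centrally and straight in the jaws. Next I carry it over the pan and turn it 90°.

Request:
{"fn": "carry_out", "kwargs": {"rows": "0.035 -0.423 0 -0.16 0 -91.2;0.035 -0.423 0 -0.16 0 -91.2;0.035 -0.423 0 -0.16 0 -91.2;0.035 -0.423 0 -0.16 0 -91.2;0.035 -0.423 0 -0.16 0 -91.2;0.035 -0.423 0 -0.16 0 -91.2;0.035 -0.423 0 -0.16 0 -91.2;0.035 -0.423 0 -0.16 0 -91.2;0.035 -0.423 0 -0.16 0 -91.2;0.035 -0.423 0 -0.16 0 -91.2"}}

```text
t: 5.7
ee_pos: [523.5, 59.8, 381.1]
tcp_rot: [0.735, 0.678, 0.0, 0.001]
wrist_force: [0.4, -0.0, -5.5]
grip_width: 0.292
```

```bash
python3 -c "
from h import *
goto(523,57,272,90)"
```

```text
t 5.7 pos [523.5  59.8 381.1] yaw 85.37 q [ 0.11  0.25 -0.06  1.26 -0.    1.77] F [ 0.4  -0.04 -5.47] g 0.292
row: [-0.0027 -0.0004  0.1091] [ 0.06  0.05 -4.63]
```

Request:
{"fn": "carry_out", "kwargs": {"rows": "-0.003 0 0.01 0 0 -4.6;-0.003 0 0.03 0 0 -4.6;-0.003 0 0.05 0 0 -4.6;-0.003 0 0.07 0 0 -4.6;-0.003 0 0.09 0 0 -4.6;-0.003 0 0.103 0 0 -4.6;-0.003 0 0.109 0 0 -4.6;-0.003 0 0.109 0 0 -4.6;-0.003 0 0.109 0 0 -4.6;-0.003 0 0.109 0 0 -4.6"}}

```text
t: 6.7
ee_pos: [523.6, 53.3, 273.5]
tcp_rot: [0.711, 0.703, 0.0, 0.002]
wrist_force: [0.3, 0.5, -3.7]
grip_width: 0.296
```

Request:
{"fn": "carry_out", "kwargs": {"rows": "0 0 0.001 0 0 0;0 0 0.002 0 0 0;0 0 0.003 0 0 0;0 0 0.0035 0 0 0;0 0 0.004 0 0 0;0 0 0.0045 0 0 0;0 0 0.0045 0 0 0;0 0 0.0045 0 0 0;0 0 0.0045 0 0 0;0 0 0.0045 0 0 0"}}

```text
t: 7.7
ee_pos: [523.3, 53.3, 268.3]
tcp_rot: [0.711, 0.703, -0.0, 0.001]
wrist_force: [-0.2, -0.2, -5.6]
grip_width: 0.296
```

Request:
{"fn": "carry_out", "kwargs": {"rows": "0 0 0.0005 0 0 0;0 0 0.001 0 0 0;0 0 0.001 0 0 0;0 0 0.0015 0 0 0;0 0 0.0015 0 0 0;0 0 0.002 0 0 0;0 0 0.002 0 0 0;0 0 0.002 0 0 0;0 0 0.002 0 0 0;0 0 0.002 0 0 0"}}

```text
t: 8.7
ee_pos: [523.4, 53.2, 266.4]
tcp_rot: [0.711, 0.703, 0.0, 0.001]
wrist_force: [-1.5, -4.0, 1.1]
grip_width: 0.29
```

Request:
{"fn": "carry_out", "kwargs": {"rows": "0 0 0 0 0 0;0 0 0 0 0 0;0 0 0 0 0 0;0 0 0 0 0 0;0 0 0 0 0 0;0 0 0 0 0 0;0 0 0 0 0 0;0 0 0 0 0 0;0 0 0 0 0 0;0 0 0 0 0 0", "jaw": 0}}

```text
t: 9.7
ee_pos: [523.3, 53.3, 266.2]
tcp_rot: [0.711, 0.703, -0.0, 0.001]
wrist_force: [1.0, 0.8, 1.2]
grip_width: 1.003
```

Request:
{"fn": "carry_out", "kwargs": {"rows": "0 0 -0.01 0 0 0;0 0 -0.03 0 0 0;0 0 -0.06 0 0 0;0 0 -0.09 0 0 0;0 0 -0.12 0 0 0;0 0 -0.13 0 0 0;0 0 -0.13 0 0 0;0 0 -0.13 0 0 0;0 0 -0.13 0 0 0;0 0 -0.13 0 0 0"}}

```text
t: 10.7
ee_pos: [522.9, 53.5, 395.1]
tcp_rot: [0.711, 0.703, -0.001, 0.001]
wrist_force: [-0.4, 0.2, 0.2]
grip_width: 1.001
```

```bash
python3 - <<'E'
from h import *
s=cam('wrist','w3.png');goto(521,-158,330,-110)
E
```

```text
t 10.75 pos [523.   53.5 395.2] yaw 89.36 q [ 0.1   0.24 -0.03  1.3  -0.    1.68] F [ 0.07  0.05 -0.8 ] g 0.998
row: [-0.2114  0.0004  0.0656] [-1.5000e-01  1.0000e-02 -1.6064e+02]
```

View pics/w3.png

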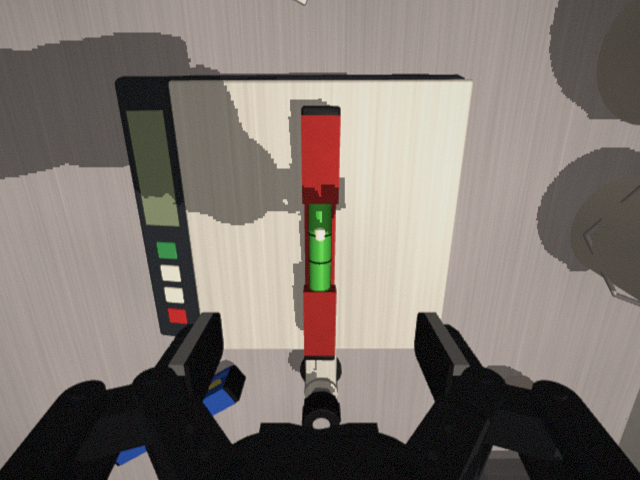

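The level stands upright on the pan and is let go. The bubble is at (320,233), up-image and away from the foot. The lines are at rows ~235 and ~262, and the knob's top disc is at (320,423).

```bash
cat >> h.py <<'E'
def bubble(s,p0,p1,f=None):
    "resample along level top between world points p0,p1 (xyz): profile, columns across"
    n=800;w=41
    p0=np.array(p0,float);p1=np.array(p1,float);d=(p1-p0)/n
    e=np.cross(d/np.linalg.norm(d),[0,0,1])
    src=np.array([pix(s,p0-e*10),pix(s,p1-e*10),pix(s,p1+e*10),pix(s,p0+e*10)],np.float32)
    H=cv2.getPerspectiveTransform(src,np.array([[0,0],[n,0],[n,w],[0,w]],np.float32))
    o=cv2.warpPerspective(s['frame'],H,(n,w))
    if f: cv2.imwrite('pics/'+f,cv2.cvtColor(o,cv2.COLOR_RGB2BGR))
    return o
E
python3 - <<'E'
from h import *
s=cam('wrist')
f=s['frame'].astype(int)
# vial column strip: green extent, white, dark lines
for v in range(200,296):
    r=f[v,312:330]
    w=(r.min(1)>150).sum(); g=r[5:11].mean(0).round().astype(int)
    print(v,w,g, end=' | ' if v%3 else '\n')
print()
print('knob',ray(s,320.5,423,88))
a=ray(s,321,111,127);b=ray(s,319.5,356,127);print(a,b,(a+b)/2)
for v in (202,235,262,291,233): print(v,ray(s,320,v,127)[1])
E
```

```text
200 0 [88 21 19] | 201 0 [87 18 17]
202 0 [88 20 20] | 203 0 [81 40 22] | 204 0 [59 85 30]
205 0 [ 44 104  37] | 206 0 [ 44 104  35] | 207 0 [ 46 105  39]
208 0 [ 44 103  36] | 209 0 [ 43 102  34] | 210 0 [ 46 108  38]
211 0 [ 74 158  60] | 212 0 [ 88 185  73] | 213 0 [ 88 185  73]
214 0 [ 89 186  73] | 215 0 [ 89 186  73] | 216 0 [ 90 186  74]
217 0 [ 87 185  72] | 218 0 [ 88 185  72] | 219 0 [ 82 173  68]
220 0 [ 77 162  63] | 221 0 [ 77 160  62] | 222 0 [ 63 134  51]
223 0 [ 44 104  35] | 224 0 [ 44 102  35] | 225 0 [ 43 103  35]
226 0 [ 44 103  36] | 227 0 [ 71 111  57] | 228 0 [124 128 101]
229 0 [154 146 129] | 230 9 [206 205 188] | 231 10 [229 230 218]
232 10 [228 230 220] | 233 10 [228 230 218] | 234 9 [229 230 219]
235 8 [229 230 219] | 236 8 [228 230 219] | 237 9 [228 230 218]
238 9 [230 230 216] | 239 8 [228 226 203] | 240 4 [186 215 158]
241 0 [119 203  96] | 242 0 [ 95 200  78] | 243 0 [ 96 200  79]
244 0 [ 96 200  78] | 245 0 [ 95 200  78] | 246 0 [ 95 200  78]
247 0 [ 95 199  78] | 248 0 [ 95 200  78] | 249 0 [ 95 199  77]
250 0 [ 94 199  78] | 251 0 [ 96 200  79] | 25
[... 511 characters left out ...]
0 [ 91 195  75]
277 0 [ 91 195  75] | 278 0 [ 90 194  75] | 279 0 [ 90 194  74]
280 0 [ 89 194  74] | 281 0 [ 89 193  73] | 282 0 [ 88 193  73]
283 0 [ 89 194  74] | 284 0 [ 89 193  74] | 285 0 [ 89 193  74]
286 0 [ 89 193  73] | 287 0 [ 88 192  73] | 288 0 [ 90 194  75]
289 0 [ 88 193  74] | 290 0 [ 65 152  56] | 291 0 [60 80 28]
292 0 [132  40  31] | 293 0 [165  43  40] | 294 0 [166  43  40]
295 0 [167  46  42] | 
knob [ 523.07766194 -158.00382557   88.        ]
[526.0531     147.29996612 127.        ] [523.0859548  -43.65025228 127.        ] [524.5695274   51.82485692 127.        ]
202 87.1120429770347
235 62.53394971790213
262 41.1646913855479
291 16.828460364443558
233 64.07033262438911
```

Request:
{"fn": "carry_out", "kwargs": {"rows": "-0.2115 0 0.065 -0.15 0 -90.6;-0.2115 0 0.065 -0.15 0 -90.6;-0.2115 0 0.065 -0.15 0 -90.6;-0.2115 0 0.065 -0.15 0 -90.6;-0.2115 0 0.065 -0.15 0 -90.6;-0.2115 0 0.065 -0.15 0 -90.6;-0.2115 0 0.065 -0.15 0 -90.6;-0.2115 0 0.065 -0.15 0 -90.6;-0.2115 0 0.065 -0.15 0 -90.6;-0.2115 0 0.065 -0.15 0 -90.6"}}

```text
t: 11.8
ee_pos: [520.8, -158.2, 331.1]
tcp_rot: [0.064, 0.998, 0.0, 0.001]
wrist_force: [-0.1, -0.8, -0.4]
grip_width: 1.003
```

```bash
python3 - <<'E'
from h import *
s=cam('wrist','w4.png');goto(522.8,-158,234,180)
print(pix(s,[522.8,-158,88]),find_in('wrist','foot_knob'))
E
```

```text
t 11.85 pos [ 520.8 -158.1  331.1] yaw 173.26 q [-0.29  0.3  -0.11  1.15  0.   -0.18] F [-0.12  0.53 -0.63] g 1.007
row: [-0.0017  0.0003  0.0971] [ 0.01  0.14 -6.74]
[319.33746943 261.38104016] [{'box': [289.1, 0.0, 637.8, 377.4], 'p': 0.72}]
```

View pics/w4.png

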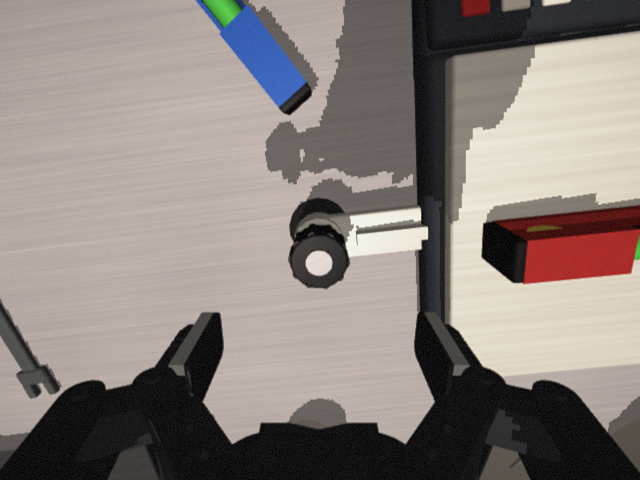

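The knob's top is at (319,262), within 1 px of my prediction. I descend and grip it.

Request:
{"fn": "carry_out", "kwargs": {"rows": "-0.002 0 0.02 0 0.14 -6.7;-0.002 0 0.04 0 0.14 -6.7;-0.002 0 0.06 0 0.14 -6.7;-0.002 0 0.08 0 0.14 -6.7;-0.002 0 0.09 0 0.14 -6.7;-0.002 0 0.097 0 0.14 -6.7;-0.002 0 0.097 0 0.14 -6.7;-0.002 0 0.097 0 0.14 -6.7;-0.002 0 0.097 0 0.14 -6.7;-0.002 0 0.097 0 0.14 -6.7"}}

```text
t: 12.9
ee_pos: [523.4, -158.4, 235.3]
tcp_rot: [0.008, 1.0, -0.0, 0.001]
wrist_force: [0.1, -0.5, -0.8]
grip_width: 0.999
```

Request:
{"fn": "carry_out", "kwargs": {"rows": "0 0 0 0 0 0;0 0 0 0 0 0;0 0 0 0 0 0;0 0 0 0 0 0;0 0 0 0 0 0;0 0 0 0 0 0;0 0 0 0 0 0;0 0 0 0 0 0;0 0 0 0 0 0;0 0 0 0 0 0", "jaw": 1}}

```text
t: 13.9
ee_pos: [523.2, -158.3, 235.0]
tcp_rot: [0.008, 1.0, 0.0, 0.001]
wrist_force: [-2.3, 1.0, 4.6]
grip_width: 0.452
```

```bash
python3 -c "
from h import *
goto(522.8,-158,234,180);print(get_state()['moment'])"
```

```text
t 13.9 pos [ 523.2 -158.3  235. ] yaw 179.08 q [-0.29  0.38 -0.26  0.92  0.   -0.28] F [-2.26  1.04  4.59] g 0.452
row: [0.0004 0.0003 0.001 ] [ 0.01  0.07 -0.92]
[ 0.29910861  0.26666132 -0.0206507 ]
```

Request:
{"fn": "carry_out", "kwargs": {"rows": "0 0 0 0 0 7;0 0 0 0 0 15;0 0 0 0 0 23;0 0 0 0 0 31;0 0 0 0 0 39;0 0 0 0 0 47;0 0 0 0 0 55;0 0 0 0 0 63;0 0 0 0 0 71;0 0 0 0 0 78"}}

```text
t: 14.9
ee_pos: [523.0, -158.5, 235.0]
tcp_rot: [0.638, 0.77, -0.0, 0.0]
wrist_force: [-3.3, -1.0, 6.0]
grip_width: 0.448
```

Request:
{"fn": "carry_out", "kwargs": {"rows": "0 0 0 0 0 6;0 0 0 0 0 12;0 0 0 0 0 18;0 0 0 0 0 24;0 0 0 0 0 30;0 0 0 0 0 34;0 0 0 0 0 36;0 0 0 0 0 36;0 0 0 0 0 36;0 0 0 0 0 36"}}

```text
t: 15.9
ee_pos: [522.9, -158.5, 235.0]
tcp_rot: [0.843, 0.538, 0.0, 0.0]
wrist_force: [-3.0, 0.6, 6.3]
grip_width: 0.45
```

Request:
{"fn": "carry_out", "kwargs": {"rows": "0 0 0 0 0 0;0 0 0 0 0 0;0 0 0 0 0 0;0 0 0 0 0 0;0 0 0 0 0 0;0 0 0 0 0 0;0 0 0 0 0 0;0 0 0 0 0 0;0 0 0 0 0 0;0 0 0 0 0 0", "jaw": 0}}

```text
t: 16.9
ee_pos: [523.2, -158.4, 234.6]
tcp_rot: [0.843, 0.538, 0.0, 0.0]
wrist_force: [0.6, 0.8, 0.0]
grip_width: 1.002
```

Request:
{"fn": "carry_out", "kwargs": {"rows": "0 0 -0.01 0 0 0;0 0 -0.03 0 0 0;0 0 -0.06 0 0 0;0 0 -0.09 0 0 0;0 0 -0.12 0 0 0;0 0 -0.15 0 0 0;0 0 -0.16 0 0 0;0 0 -0.16 0 0 0;0 0 -0.16 0 0 0;0 0 -0.16 0 0 0"}}

```text
t: 17.9
ee_pos: [522.7, -158.3, 393.2]
tcp_rot: [0.843, 0.538, -0.0, -0.001]
wrist_force: [-0.1, 0.8, 0.9]
grip_width: 1.0
```

```bash
python3 - <<'E'
from h import *
s=cam('wrist','w5.png');goto(523,-20,395,90)
print(pix(s,[524,52,127]),pix(s,[524,-48,127]))
t=cam('top','top2.png')
E
```

```text
t 17.95 pos [ 522.8 -158.3  393.2] yaw 65.08 q [-0.29  0.28  0.01  1.31  0.    1.71] F [-0.34  0.34 -0.79] g 1.0
row: [ 0.1255 -0.0581 -0.0017] [-1.000e-01 -2.000e-02 -2.492e+01]
[160.36970893 -76.53942742] [247.62446648 100.8144847 ]
```

Request:
{"fn": "carry_out", "kwargs": {"rows": "0.15 -0.066 0.043 0 0 -25;0.15 -0.066 0.043 0 0 -25;0.15 -0.066 0.043 0 0 -25;0.15 -0.066 0.043 0 0 -25;0.15 -0.066 0.043 0 0 -25;0.15 -0.066 0.043 0 0 -25;0.15 -0.066 0.043 0 0 -25;0.15 -0.066 0.043 0 0 -25;0.15 -0.066 0.043 0 0 -25;0.15 -0.066 0.043 0 0 -25"}}

```text
t: 19.0
ee_pos: [526.5, 4.8, 351.7]
tcp_rot: [0.707, 0.707, 0.0, 0.0]
wrist_force: [0.1, -0.3, 0.5]
grip_width: 1.004
```

```bash
python3 - <<'E'
from h import *
s=cam('wrist','w6.png');goto(522.8,-158,234,120)
u,v=pix(s,[524,52,127]).round().astype(int);print(u,v)
c=s['frame'][max(v-100,0):v+100,max(u-100,0):u+100]
cv2.imwrite('pics/w6c.png',cv2.resize(cv2.cvtColor(c,cv2.COLOR_RGB2BGR),None,fx=3,fy=3,interpolation=cv2.INTER_CUBIC))
print(max(v-100,0),max(u-100,0))
E
```

```text
t 19.05 pos [526.5   5.  351.7] yaw 90.02 q [ 0.01  0.26 -0.12  1.19 -0.    1.58] F [0.81 0.13 0.26] g 0.999
row: [-0.163  -0.0038  0.1177] [ 5.000e-02  2.000e-02 -2.998e+01]
313 195
95 213
```

View pics/w6c.png

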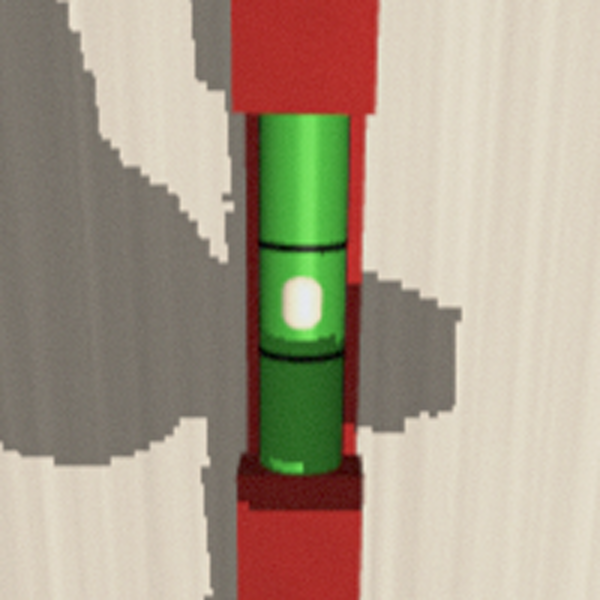

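The bubble (rows 276–330, middle 303) sits between the lines (246 and 354, middle 300). That is about 0.5 mm off centre and well inside 3 mm. Next I turn the open jaws along the level, so the two fingertips press symmetrically either side of the vial.

Request:
{"fn": "carry_out", "kwargs": {"rows": "0.005 0 0 0 0 -8;0.015 0 0 0 0 -16;0.03 -0.002 0 0 0 -24;0.047 -0.002 0 0 0 -32;0.047 -0.002 0 0 0 -40;0.047 -0.002 0 0 0 -48;0.047 -0.002 0 0 0 -56;0.047 -0.002 0 0 0 -64;0.047 -0.002 0 0 0 -72;0.047 -0.002 0 0 0 -80", "jaw": 0}}

```text
t: 20.05
ee_pos: [524.4, 52.3, 351.6]
tcp_rot: [0.084, 0.996, -0.0, 0.0]
wrist_force: [0.3, -0.1, 0.6]
grip_width: 1.0
```

```bash
python3 - <<'E'
from h import *
s=cam('wrist','w7.png');goto(524.7,51.5,305,179.1)
E
```

```text
t 20.1 pos [524.4  52.3 351.6] yaw 170.87 q [ 0.1   0.26 -0.12  1.19 -0.    0.26] F [-0.38 -0.24 -0.12] g 1.004
row: [-0.0004 -0.0008  0.0466] [ 0.    0.05 -8.23]
```

View pics/w7.png

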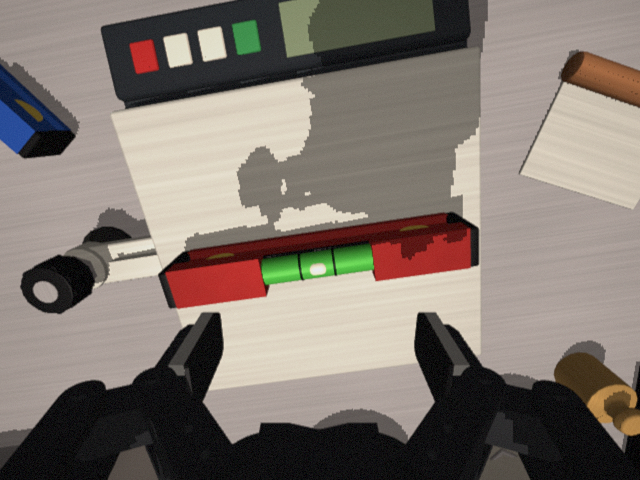

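The level lies across the jaws: its top runs from (165,290) to (476,247) and the vial middle is near (318,264), with the bubble centred.

Request:
{"fn": "carry_out", "kwargs": {"rows": "0 -0.001 0 0 0 -4;0 -0.001 0.01 0 0 -8.2;0 -0.001 0.02 0 0 -8.2;0 -0.001 0.03 0 0 -8.2;0 -0.001 0.04 0 0 -8.2;0 -0.001 0.046 0 0 -8.2;0 -0.001 0.046 0 0 -8.2;0 -0.001 0.046 0 0 -8.2;0 -0.001 0.046 0 0 -8.2;0 -0.001 0.046 0 0 -8.2"}}

```text
t: 21.1
ee_pos: [524.4, 51.5, 306.0]
tcp_rot: [0.015, 1.0, 0.0, 0.001]
wrist_force: [0.2, 0.3, 0.7]
grip_width: 1.0
```

```bash
python3 - <<'E'
from h import *
s=cam('wrist','w8.png');goto(524.7,51.5,290,179.1)
m=red(s)
for u in (200,230,260,380,410,440):
    v=np.nonzero(m[:,u])[0];v=v[v>120];f=s['frame'][:,u,0].astype(int)
    # near (bottom) top-edge: last red row; upper edge: brightest jump
    vb=v.max();j=np.argmax(np.diff(f[v.min()+3:vb-2]))+v.min()+4
    a,b=ray(s,u,vb,127),ray(s,u,j,127);print(u,v.min(),j,vb,a[:2].round(1),b[:2].round(1))
E
```

```text
t 21.15 pos [524.4  51.5 306. ] yaw 178.27 q [ 0.1   0.29 -0.2   1.08 -0.    0.13] F [-0.67 -0.38 -0.37] g 1.002
row: [-0.0003 -0.      0.016 ] [ 0.    0.09 -0.83]
200 255 301 313 [526.2  -7.8] [519.5  -6.8]
230 255 317 329 [535.8   6. ] [528.9   6.9]
260 254 258 275 [506.4  23.8] [497.7  24.6]
380 253 257 273 [507.2  81.1] [499.   80.9]
410 252 313 326 [536.8  97.1] [529.3  96.7]
440 252 308 318 [532.7 111.9] [527.  111.4]
```

Request:
{"fn": "carry_out", "kwargs": {"rows": "0 0 0.002 0 0 -0.8;0 0 0.004 0 0 -0.8;0 0 0.006 0 0 -0.8;0 0 0.008 0 0 -0.8;0 0 0.01 0 0 -0.8;0 0 0.012 0 0 -0.8;0 0 0.013 0 0 -0.8;0 0 0.014 0 0 -0.8;0 0 0.015 0 0 -0.8;0 0 0.015 0 0 -0.8"}}

```text
t: 22.15
ee_pos: [524.2, 51.5, 290.5]
tcp_rot: [0.008, 1.0, -0.0, 0.0]
wrist_force: [-0.0, 0.0, 0.4]
grip_width: 1.0
```

Request:
{"fn": "carry_out", "kwargs": {"rows": "0 0 0.0003 0 0 0;0 0 0.0006 0 0 0;0 0 0.0009 0 0 0;0 0 0.0012 0 0 0;0 0 0.0015 0 0 0;0 0 0.0018 0 0 0;0 0 0.002 0 0 0;0 0 0.002 0 0 0;0 0 0.002 0 0 0;0 0 0.002 0 0 0"}}

```text
t: 23.15
ee_pos: [524.3, 51.5, 288.6]
tcp_rot: [0.008, 1.0, -0.0, 0.0]
wrist_force: [-0.1, -0.2, 0.0]
grip_width: 1.0
```

Request:
{"fn": "carry_out", "kwargs": {"rows": "0 0 0.0002 0 0 0;0 0 0.0004 0 0 0;0 0 0.0006 0 0 0;0 0 0.0008 0 0 0;0 0 0.001 0 0 0;0 0 0.001 0 0 0;0 0 0.001 0 0 0;0 0 0.001 0 0 0;0 0 0.001 0 0 0;0 0 0.001 0 0 0"}}

```text
t: 24.15
ee_pos: [524.2, 51.5, 287.6]
tcp_rot: [0.008, 1.0, -0.0, 0.0]
wrist_force: [0.8, 0.0, 0.0]
grip_width: 0.997
```

Request:
{"fn": "carry_out", "kwargs": {"rows": "0 0 0.0002 0 0 0;0 0 0.0004 0 0 0;0 0 0.0006 0 0 0;0 0 0.0008 0 0 0;0 0 0.001 0 0 0;0 0 0.001 0 0 0;0 0 0.001 0 0 0;0 0 0.001 0 0 0;0 0 0.001 0 0 0;0 0 0.001 0 0 0"}}

```text
t: 25.15
ee_pos: [524.2, 51.5, 287.2]
tcp_rot: [0.008, 1.0, 0.0, 0.001]
wrist_force: [-2.7, -0.5, 8.2]
grip_width: 1.002
```

Request:
{"fn": "carry_out", "kwargs": {"rows": "0 0 0.0002 0 0 0;0 0 0.0002 0 0 0;0 0 0.0002 0 0 0;0 0 0.0002 0 0 0;0 0 0.0002 0 0 0;0 0 0.0002 0 0 0;0 0 0.0002 0 0 0;0 0 0.0002 0 0 0;0 0 0.0002 0 0 0;0 0 0.0002 0 0 0"}}

```text
t: 26.15
ee_pos: [524.2, 51.5, 287.2]
tcp_rot: [0.008, 1.0, 0.0, 0.001]
wrist_force: [-4.0, -1.0, 9.4]
grip_width: 1.001
```

Request:
{"fn": "carry_out", "kwargs": {"rows": "0 0 0 0 0 0;0 0 0 0 0 0;0 0 0 0 0 0;0 0 0 0 0 0;0 0 0 0 0 0;0 0 0 0 0 0;0 0 0 0 0 0;0 0 0 0 0 0;0 0 0 0 0 0;0 0 0 0 0 0"}}

```text
t: 27.15
ee_pos: [524.2, 51.5, 287.2]
tcp_rot: [0.008, 1.0, 0.0, 0.001]
wrist_force: [-3.2, -0.6, 9.2]
grip_width: 1.001
```

```bash
python3 - <<'E'
from h import *
s=cam('wrist');goto(524.2,51.5,287,179.1);print(get_state()['moment'])
f=cv2.cvtColor(s['frame'],cv2.COLOR_RGB2BGR);u,v=pix(s,[524,51.5,127]).round().astype(int);print(u,v)
v0,u0=max(v-100,0),u-130
cv2.imwrite('pics/w9.png',cv2.resize(f[v0:v+100,u0:u+130],None,fx=3,fy=3,interpolation=cv2.INTER_CUBIC))
E
```

```text
t 27.2 pos [524.2  51.5 287.2] yaw 179.07 q [ 0.1   0.31 -0.23  1.03 -0.    0.11] F [-3.62 -0.62 10.44] g 0.997
row: [-0.      0.      0.0002] [ 0.    0.09 -0.03]
[-0.05293468  0.66261827 -0.04423467]
319 328
```

View pics/w9.png

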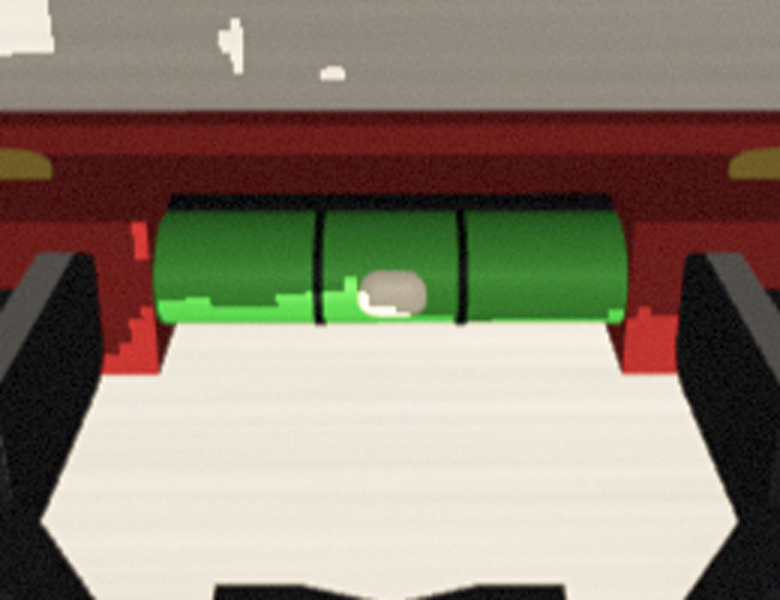

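The bubble (middle 392) sits between the lines (319 and 462, middle 390.5), so about 0.2 mm off. Both fingertips rest on the red top, with about 10 N on the wrist. I'm handing the job in.

```bash
python3 -c "
from rig import *
print(finish_job())"
```

```text
the job is handed in; nothing more can be done
None
```

The job is handed in. The red level stands on the pan in line with the foot, the bubble is centred, and the fingertips are still pressing. No verdict was reported.

- **Placing:** I stood the level on the pan, in line with the foot to about 1°, and let go. The bubble then stood about 12 mm off centre, away from the foot.
- **Levelling:** I turned the knob about 114° clockwise in one grip and backed off. With the level standing free, the bubble rested about 0.5 mm from centre.
- **Pressing:** I pressed with the open fingertips, one either side of the vial.
- **Last checks:** The wrist force was 9–10 N downwards, with about 3–4 N sideways. The bubble was about 0.2 mm off centre, inside the 3 mm limit. It took about 27 s of the 72 s allowed.
- **Other things on the bench:** The gripper went nowhere near them, but I did not measure their positions again at the end.

No check failed or disagreed with another.

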